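# Show the hidden bolt mark to the inspection camera

## Task

The camera at the open end of the tube sealer's service bay has to see the paint stripe on the clamp bolt, which it cannot see directly. Lift the loose cover plate off its pins, set it down flat on the bench without dropping it, then take the inspection mirror out of its block and hold it upright inside the bay, centred on the camera's line of sight straight in front of the bolt and angled so that the camera sees the stripe reflected in the middle of the glass. Do not knock the mirror against the sealer, leave the other things on the bench alone, and finish while still holding the mirror steady at that angle.

Things in the scene. Friction and masses are not known exactly. Their poses are not given: they have to be found in the camera images.
- unit: bench tube sealer, fixed: white box with blue side frames, 135 mm high, and a service bay behind it, away from the robot. Origin: on the bench under the bay's middle; x points out of the bay away from the box, y to the bay's open end where the camera stands, z up. Box: x -217 to -83, y -132 to 132; a strap handle on it reaches 154 high at x -160
- bay (a point): middle of the bay's top rim, 125 mm above unit's origin, same axes. Bay: x -83 to 61, y -60 to 60, open above once uncovered and at the +y end; floor parts to 27 mm high; wall at -y end 125 high; lip at x 60 only 45 high; 12 mm posts at x 50, y -50 and 50 with pins to 137 high. Dark clamp block, 100 high, y -32 to 32, has its face at x -63; the hex bolt stands out of it to x -55
- mark (a point): centre of the bolt's head face with the paint stripe, 75 mm above the bench; axes as unit, so its +x is the way the bolt faces
- cover: loose white cover plate over the bay, 145 (x) x 120 (y) x 4 mm, 0.28 kg give or take, two 9 mm holes at x 60, y -50 and 50 mm sit over the pins (lift at least 15 mm straight up to clear them). Origin: centre of the underside, 125 mm above the bench at the start; z up. Steel handle on top: a bar along y, 80 long, 10 thick in x, from 27 to 41 mm above the origin, on two legs at y -35 and 35; grip it across x
- camera: small inspection camera on a round foot of 80 mm, fixed, 97 high, beyond the bay's open end; origin on the bench under the middle of its foot; it looks along its own -x, level, into the bay; body 60 x 44 x 44 mm
- lens (a point): centre of the camera's front lens, 75 mm above the bench; axes as camera: the line of sight runs from here along -x. It passes 47 to 63 mm in front of the bolt's face, at the bolt's height and square to the way the bolt faces
- stand: grey block, fixed, 46 (x) x 104 (y) x 32 mm high, origin under its centre; slot along y in its top, 7.5 x 69 mm and 20 deep, in which the mirror stands
- mirror: inspection mirror, 0.1 kg, 180 mm tall, upright in the block with its lower 20 mm in the slot. Origin: middle of its bottom edge; z up along the handle; the glass looks along +x, the back (-x) is dark metal; at the start the glass looks roughly towards the robot. Head 66 (y) x 60 (z) x 6 mm, thin 8 mm stem, then a black flat handle 12 (x) x 20 (y) mm from 100 to 180 mm above the origin
- glass (a point): centre of the mirror glass, 30 mm above the mirror's origin and 3.5 mm in front; axes as mirror, +x out of the glass
- grip (a point): middle of the mirror's handle, 145 mm above the mirror's origin, 115 mm above the middle of the glass
- label_roll: bystander: white label roll standing on end, 90 mm across, 60 high; origin centre of its underside
- bottle: bystander: white bottle, 60 mm across, 150 high; origin centre of its underside
- screwdriver: bystander: screwdriver lying on the bench beyond the bay, about 200 mm long along its x; origin under its middle
Mind the look-alikes: they are no part of the job. There is more than one size of the cover; the job needs the middle-sized.

How it is judged:
On the way, in this order (a step that is already met when the one before it is completed fails the run):
1. the cover plate is lifted off its pins in the gripper (height (world z) of cover above 0.145 m and contact force between the fingers and cover above 0.5 N), for 0.2 s.
2. the cover plate lies flat on the bench, let go (height (world z) of cover below 0.01 m and angle between cover's own z axis and vertical below 0.1 rad and linear speed of cover below 0.03 m/s and contact force between the fingers and cover below 0.1 N and contact force between cover and unit below 0.1 N), for 0.2 s.
3. the mirror is lifted out of its block (height (world z) of mirror above 0.045 m and contact force between the fingers and mirror above 1 N and contact force between mirror and stand below 0.05 N), for 0.2 s.
At the end, for the whole second after the job is handed in: Mirror held still in the fingers, off the sealer; glass centre within 12 mm of the lens axis and of straight in front of the bolt; glass level and at 45 degrees to lens axis and bolt axis, each within 7 degrees, facing both. Cover flat on the bench, let go, off the sealer (all of step 2 and y of glass in the frame of lens between -0.012 and 0.012 m and z of glass in the frame of lens between -0.012 and 0.012 m and y of glass in the frame of mark between -0.012 and 0.012 m and angle between the x axis of glass and the x axis of lens, either way round between 0.6654 and 0.9054 rad and angle between the x axis of glass and the x axis of mark, either way round between 0.6654 and 0.9054 rad and angle between glass's own x axis and vertical between 1.4508 and 1.6908 rad and x of lens in the frame of glass above 0.02 m and x of mark in the frame of glass above 0.01 m and contact force between the fingers and mirror above 1 N and contact force between mirror and unit below 0.1 N and linear speed of mirror below 0.02 m/s and angular speed of mirror below 0.1 rad/s); the arm keeps its last pose, push and grip.
It fails at once if a bystander (label roll, bottle, screwdriver) is shifted by more than 30 mm (distance of any of label_roll, bottle, screwdriver from where it was at the start of the episode above 0.03 m).
It fails at once if the mirror is knocked against the sealer (more than 12 N) (contact force between mirror and unit above 12 N).
It fails at once if the cover is dropped (falls free of the fingers faster than 0.7 m/s, about 25 mm) (linear speed of cover above 0.7 m/s and contact force between the fingers and cover below 0.05 N).
It also fails if it takes over 56 s, if anything falls off the work surface, if the arm or the gripper's body presses on something with over 40 N, if the wrist force passes 120 N, or if a joint passes its speed limit or range.

## Robot

A 6-joint arm with a two-finger parallel gripper is mounted at the origin on the work surface. World frame = base frame: x ahead of the robot, y to its left, z up, the work surface at z = 0. Lengths are in m, angles in rad, forces in N, time in s.
With the tool pointing down it reaches from about 0.3 to 0.775 m from the base axis. Payload 14.6 kg.
Tool frame: the origin (TCP) lies at the very end of the fingers, on their centre line; the grasp point (between the pads) lies 19 mm behind it; x points along the fingers, z is the direction in which the jaws open and shut, and the axes are right-handed (so a half turn about x gives the same grasp; the last joint's range is limited). The gripper opens to 94 mm and grips with 3 to 60 N. Pads are 16 mm wide; open, the fingers measure 119 mm over their backs; the gripper's body (75 mm by 177 mm) begins 78 mm behind the grasp point.
Start: joints at [-1.336, 0.3, 1.521, -0, 1.321, -0.067], TCP at [0.163, -0.525, 0.205] pointing down, gripper open.
Joint ranges: [-3.03, 3.03], [-0.79, 2.21], [0.23, 2.52], [-1.04, 4.18], [0, 3.07], [-2.55, 2.55]. Speed limits (rad/s): [2.22, 2.22, 2.57, 3.14, 3.14, 3.14].

## Interface

Orientations are given as a rotation vector (axis times angle).
In Python, from station import * gives the robot as it stands. Calls block until the motion is done:
- move_ptp(position, orientation): joint-space move of the TCP to a pose.
- move_straight(position, v=0.15, attitude=None): straight line of the TCP; attitude=None keeps the orientation; v is the mean speed in m/s.
- move_joints(angles): joint-space move.
- command_gripper(opening): opening from 0.0 (shut) to 1.0 (fully open); the grip force is fixed at half the most; returns when the fingers have stopped.
- dwell(seconds).
- inverse_kinematics(position, orientation): joint angles nearest the present ones, or None.
- snapshot(name): name is "scene" or "top" or "wrist"; returns a dict with "frame" (420x560x3 uint8, red, green, blue), "fx", "fy", "cx", "cy" (pixels), "view" (4x4, takes a point from world to camera coordinates). Camera axes: x right, y down, z forward; pixel columns grow to the right and rows downward; lengths in m; the calibration is good to about 2 mm. The wrist camera is an equidistant fisheye: a pixel r from the principal point sees the ray r / f radians off the axis. A picture is of the moment at which its call begins. There is no depth.
A pose or a line that the arm cannot do raises Unreachable and nothing moves.
- close_job(): hands the job in, once; it reports no verdict.
Readings, each from a call of its own:
- read_t(): time.
- read_joint_positions(): joint angles.
- read_joint_velocities(): joint speeds.
- read_tau(): joint torques, N m.
- read_tool_pos(): TCP position.
- read_eef_rot(): TCP orientation.
- read_ft_force(): force on the tool from outside, world axes, zero at the start.
- read_torque(): the same for the moment, N m.
- read_grip_width(): opening from 0.0 (shut) to 1.0 (fully open).
Only numpy, scipy, OpenCV 4.12 (cv2) and the standard library are available. Lean on these libraries where they do the work, as an engineer would, in place of code of your own. Each camera call takes 0.05 s, during which the arm holds its last target. There are 200 camera calls.

## Working session

There is one attempt and no reset: what is moved stays moved. The work goes in short steps, each a Python script; the robot and the scene stay as the last script left them, time stands still between calls to the robot, and variables do not carry over. Pictures are saved under pics/ and viewed, about 8 in all and at most 12, crops included, and the job is handed in when it is done.

```bash
mkdir -p pics && ls
python3 - <<'E'
from station import *
import cv2,numpy as np,pickle
d={}
for n in("scene","top","wrist"):
    s=snapshot(n);d[n]=s
    cv2.imwrite(f"pics/{n}0.png",s["frame"][:,:,::-1]);print(n,s["fx"],s["fy"],s["cx"],s["cy"]);print(np.round(s["view"],4).tolist())
pickle.dump(d,open("s0.pkl","wb"))
cv2.imwrite("pics/a.png",np.vstack([cv2.resize(d[n]["frame"][:,:,::-1],(800,600)) for n in("scene",)]))
cv2.imwrite("pics/b.png",cv2.resize(d["top"]["frame"][:,:,::-1],(800,600)))
print(read_t(),read_tool_pos(),read_eef_rot())
E
```

```text
pics
scene 511.8084184348756 511.8084184348756 278.5774605106893 212.22650001790754
[[0.8306, 0.5565, -0.0215, -0.4629], [0.3528, -0.5556, -0.7529, -0.1147], [-0.4309, 0.6177, -0.6578, 1.9176], [0.0, 0.0, 0.0, 1.0]]
top 411.4458797503975 411.4458797503975 285.0550579664577 212.19103148480855
[[0.0046, -0.9999, -0.0158, 0.0363], [-0.9897, -0.0022, -0.1433, 0.5704], [0.1433, 0.0163, -0.9896, 1.1837], [0.0, 0.0, 0.0, 1.0]]
wrist 325.19226210127806 325.19226210127806 279.0819105643404 201.8883357699741
[[0.297, -0.9549, -0.0012, -0.5484], [-0.9226, -0.2873, 0.2575, -0.0261], [-0.2462, -0.0754, -0.9663, 0.3913], [0.0, 0.0, 0.0, 1.0]]
0.15 [ 0.16341183 -0.52496744  0.20502097] [ 0.98459471  1.33768633 -0.98372642]
```

View pics/a.png

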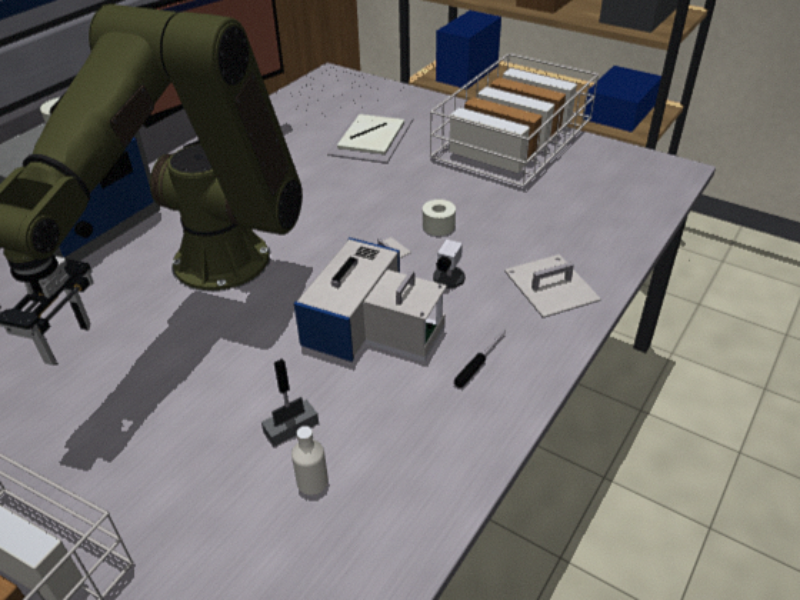

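View pics/b.png

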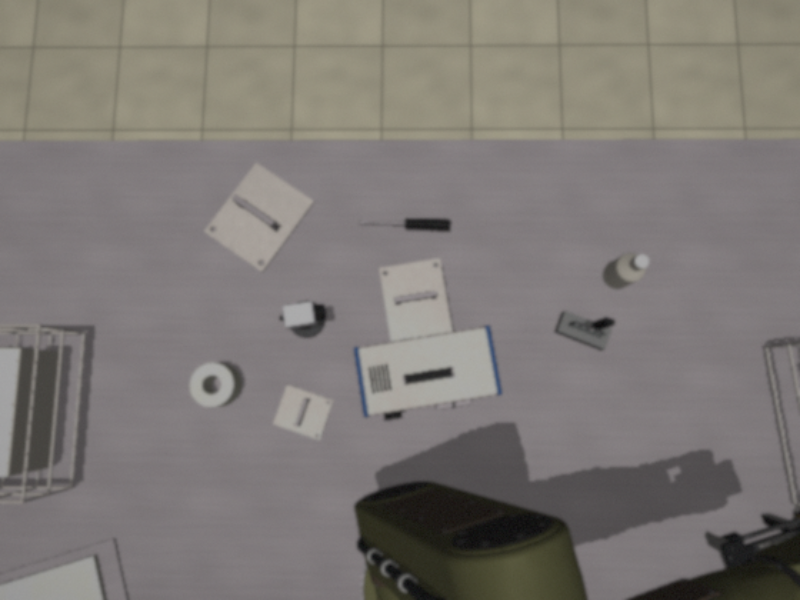

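Scene and top pictures: there are three handled plates. In the top view (800x600 px) the large one lies at (258,215), the small one at (303,412), and the middle-sized one at (415,300) sits on the bay behind the sealer box. That last one fits on size and place. The camera is at (305,315), the mirror block at (585,330), the bottle at (630,268) and the screwdriver at (410,224). Next I'll enlarge that plate and take rough positions.

```bash
cat > h.py <<'E'
import numpy as np,cv2
from scipy.spatial.transform import Rotation as Ro
def ray(s,u,v):
    V=np.array(s["view"]);R=V[:3,:3];c=-R.T@V[:3,3]
    x=(u-s["cx"])/s["fx"];y=(v-s["cy"])/s["fy"]
    if s.get("fish"):
        r=np.hypot(x,y);d=np.array([x/r*np.sin(r),y/r*np.sin(r),np.cos(r)]) if r>1e-9 else np.array([0,0,1.])
    else: d=np.array([x,y,1.])
    return c,R.T@d
def onz(s,u,v,z):
    c,d=ray(s,u,v);return c+d*(z-c[2])/d[2]
def proj(s,p):
    V=np.array(s["view"]);q=V[:3,:3]@np.asarray(p)+V[:3,3]
    if s.get("fish"):
        rr=np.hypot(q[0],q[1]);th=np.arctan2(rr,q[2]);k=th/max(rr,1e-12)
        return np.array([s["cx"]+s["fx"]*k*q[0],s["cy"]+s["fy"]*k*q[1]])
    return np.array([s["cx"]+s["fx"]*q[0]/q[2],s["cy"]+s["fy"]*q[1]/q[2]])
def down(yaw):
    """tool x down, jaw axis z at world angle yaw"""
    z=np.array([np.cos(yaw),np.sin(yaw),0]);x=np.array([0,0,-1.]);y=np.cross(z,x)
    return Ro.from_matrix(np.c_[x,y,z]).as_rotvec()
E
python3 - <<'E'
import pickle;from h import *
d=pickle.load(open("s0.pkl","rb"));t=d["top"];w=dict(d["wrist"],fish=1)
k=.7
def P(n,pts,z): 
    for u,v in pts: print(n,np.round(onz(t,u*k,v*k,z),4))
P("cover",[(380,267),(440,259),(453,331),(389,342)],.129)
P("box",[(355,347),(490,327),(500,393),(365,416)],.135)
P("handle",[(393,301),(438,296)],.166)
P("stand",[(562,311),(615,329),(606,349),(555,331)],.032)
P("mirror handle top",[(603,322)],.18)
P("cam",[(284,304),(313,302),(316,327),(285,327)],.097)
P("screwdr",[(360,224),(451,225)],.01);P("bottle",[(640,261)],.15);P("roll",[(212,385)],.06)
P("smallc",[(303,412)],.004);P("bigc",[(206,230),(262,270),(313,202),(257,163)],.004)
print(onz(t,400*k,140*k,0))
c=-w["view"][:3,:3].T@w["view"][:3,3];print("wristcam",c)
from station import *
R=Ro.from_rotvec(read_eef_rot()).as_matrix();print("in tool",R.T@(c-read_tool_pos()),R.T@w["view"][2,:3]);print(R)
f=t["frame"][160:310,240:440,::-1];a=cv2.resize(f,(800,600),interpolation=cv2.INTER_CUBIC)
cv2.imwrite("pics/c.png",a)
E
```

```text
cover [0.6287 0.0903 0.129 ]
cover [ 0.6448 -0.0268  0.129 ]
cover [ 0.5037 -0.0512  0.129 ]
cover [0.4822 0.0714 0.129 ]
box [0.472  0.1359 0.135 ]
box [ 0.511  -0.1214  0.135 ]
box [ 0.3866 -0.1382  0.135 ]
box [0.3428 0.1149 0.135 ]
handle [0.5562 0.0629 0.166 ]
handle [ 0.5658 -0.0213  0.166 ]
stand [ 0.5557 -0.2848  0.032 ]
stand [ 0.5183 -0.3931  0.032 ]
stand [ 0.4768 -0.3727  0.032 ]
stand [ 0.5138 -0.2689  0.032 ]
mirror handle top [ 0.5161 -0.322   0.18  ]
cam [0.5599 0.2832 0.097 ]
cam [0.564  0.2253 0.097 ]
cam [0.514  0.2179 0.097 ]
cam [0.5138 0.2796 0.097 ]
screwdr [0.7491 0.1427 0.01  ]
screwdr [ 0.7469 -0.0558  0.01  ]
bottle [ 0.6366 -0.4067  0.15  ]
roll [0.3994 0.432  0.06  ]
smallc [0.3443 0.2565 0.004 ]
bigc [0.7372 0.4824 0.004 ]
bigc [0.6477 0.3551 0.004 ]
bigc [0.8009 0.2481 0.004 ]
bigc [0.8913 0.3761 0.004 ]
[ 9.46410011e-01  5.68559910e-02 -2.22044605e-16]
wristcam [ 0.23517397 -0.50166937  0.38422954]
in tool [-0.17920632  0.07544711 -0.00106834] [ 9.66283321e-01 -2.57480900e-01 -3.60319132e-04]
[[-2.37175875e-04  9.54803761e-01  2.97236811e-01]
 [ 8.23940409e-04  2.97236905e-01 -9.54803406e-01]
 [-9.99999632e-01  1.84490865e-05 -8.57198825e-04]]
```

View pics/c.png

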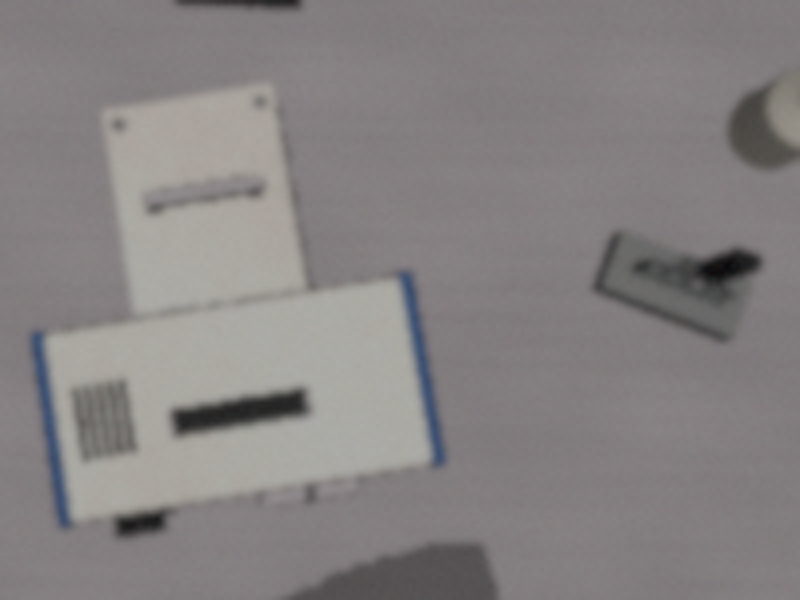

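The crop confirms it. The plate on the bay, with pin holes at crop px (119,124) and (260,101), measures about 118 x 146 mm, so it is the middle-sized one. The other two measure about 155 x 185 mm and about 75 mm. Next are wrist views from above the cover and above the mirror.

Run:
```python
from station import *
from h import *
import pickle
yaw=np.radians(8.3)
for p in([.565,.02,.32],):
    for y in(yaw,yaw-np.pi,yaw+np.pi):
        print(np.degrees(y),inverse_kinematics(p,down(y)))
s={}
move_ptp([.52,-.30,.34],down(np.radians(-18.)))
s["m"]=dict(snapshot("wrist"),fish=1)
move_ptp([.565,.02,.32],down(yaw))
s["c"]=dict(snapshot("wrist"),fish=1)
pickle.dump(s,open("s1.pkl","wb"))
for n in s:cv2.imwrite(f"pics/w{n}.png",cv2.resize(s[n]["frame"][:,:,::-1],(800,600),interpolation=cv2.INTER_CUBIC))
print(read_t(),read_joint_positions(),read_tool_pos(),read_ft_force())
```

```text
8.3 [-2.94000636e-02  2.78092650e-01  1.28726941e+00 -4.44089210e-16
  1.57623059e+00 -1.74262391e-01]
-171.70000000000002 None
188.29999999999998 None
3.1083 [-3.14905244e-02  2.78321113e-01  1.28697513e+00 -1.32832330e-04
  1.57626927e+00 -1.74370553e-01] [0.56514245 0.01877967 0.32000285] [-0.0259879   0.24349307 -0.10918359]
```

View pics/wc.png

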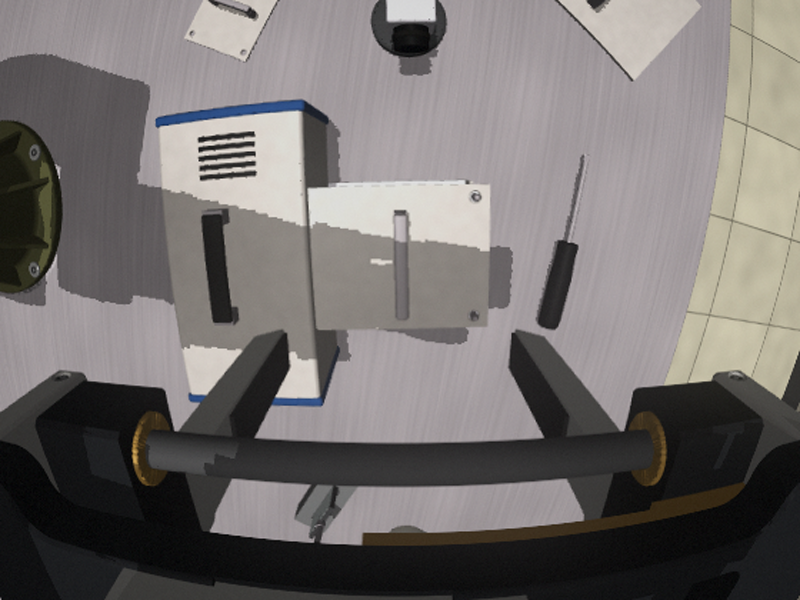

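View pics/wm.png

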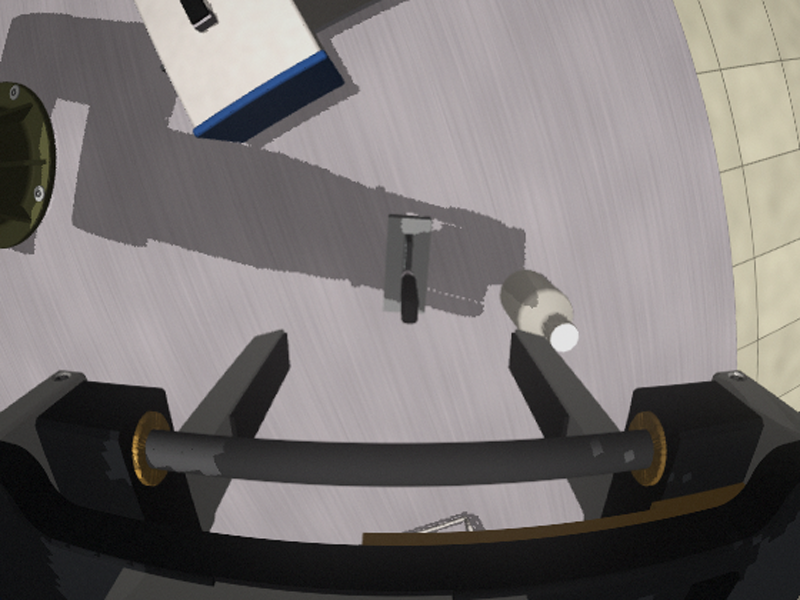

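The wrist view over the cover shows the handle bar from (400,212) to (401,319), the pins at (476,197) and (474,315), and the camera lens near (411,40). Over the block, the mirror handle's top is at (409,318), the block corners are at (388,215) and (432,217), and the handle is in line with the slot.

Run:
```python
import pickle;from h import *
d=pickle.load(open("s1.pkl","rb"));k=.7
def P(s,n,pts,z):
    o=np.array([onz(d[s],u*k,v*k,z) for u,v in pts]);print(n,np.round(o[:,:2],4).tolist());return o
def ang(a,b): v=b-a;return np.round(np.degrees(np.arctan2(v[1],v[0])),2),np.round(np.hypot(v[0],v[1]),4)
h=P("c","pins",[(474,315),(476,197)],.135);print(ang(*h))
b=P("c","bar",[(401,319),(400.5,211)],.166);print(ang(*b))
c=P("c","cov",[(487,326),(490,184),(308,187),(318,329)],.129);print(ang(c[0],c[1]),ang(c[3],c[0]),ang(c[2],c[1]))
b=P("c","box",[(320,404),(303,101),(156,119),(190,400)],.135);print(ang(b[0],b[1]),ang(b[3],b[2]))
c=P("c","camtop",[(386,21),(437,22)],.097);print(ang(*c))
P("c","lensfront",[(411,50)],.075)
st=P("m","stand",[(388,214),(432,217),(428,312),(384,310)],.032);print(ang(st[3],st[0]),ang(st[2],st[1]))
P("m","htop",[(401,321),(418,321)],.18);P("m","stembase",[(410,222)],.06)
# triangulate handle top across top+wrist
t=pickle.load(open("s0.pkl","rb"))["top"]
c1,d1=ray(d["m"],409.5*k,319*k);c2,d2=ray(t,(757/4+240),(258/4+160))
d1/=np.linalg.norm(d1);d2/=np.linalg.norm(d2);A=np.c_[d1,-d2];q=np.linalg.lstsq(A,c2-c1,rcond=None)[0];print("tri",c1+d1*q[0],c2+d2*q[1])
# enlarge crops
f=d["m"]["frame"][135:235,245:325,::-1];g=d["c"]["frame"][0:75,240:340,::-1]
a=np.hstack([cv2.resize(f,(480,600),interpolation=2),cv2.copyMakeBorder(cv2.resize(g,(320,240),interpolation=2),0,360,0,0,0)]);cv2.imwrite("pics/d.png",a)
```

```text
pins [[0.634, -0.0157], [0.6183, 0.0805]]
(np.float64(99.25), np.float64(0.0975))
bar [[0.5726, -0.0173], [0.5606, 0.0633]]
(np.float64(98.51), np.float64(0.0814))
cov [[0.6484, -0.0258], [0.629, 0.0925], [0.485, 0.0693], [0.5057, -0.049]]
(np.float64(99.35), np.float64(0.1199)) (np.float64(9.24), np.float64(0.1446)) (np.float64(9.15), np.float64(0.1458))
box [[0.514, -0.1184], [0.473, 0.1374], [0.3441, 0.1157], [0.3867, -0.1398]]
(np.float64(99.1), np.float64(0.2591)) (np.float64(99.47), np.float64(0.2591))
camtop [[0.5253, 0.2224], [0.5689, 0.2282]]
(np.float64(7.58), np.float64(0.044))
lensfront [[0.5502, 0.2042]]
stand [[0.5169, -0.2715], [0.5599, -0.2888], [0.5248, -0.3874], [0.4795, -0.3701]]
(np.float64(69.21), np.float64(0.1055)) (np.float64(70.39), np.float64(0.1047))
htop [[0.5084, -0.3396], [0.5209, -0.3436]]
stembase [[0.5366, -0.2834]]
tri [ 0.51654438 -0.33438725  0.19720618] [ 0.51653043 -0.33490758  0.19737857]
```

View pics/d.png

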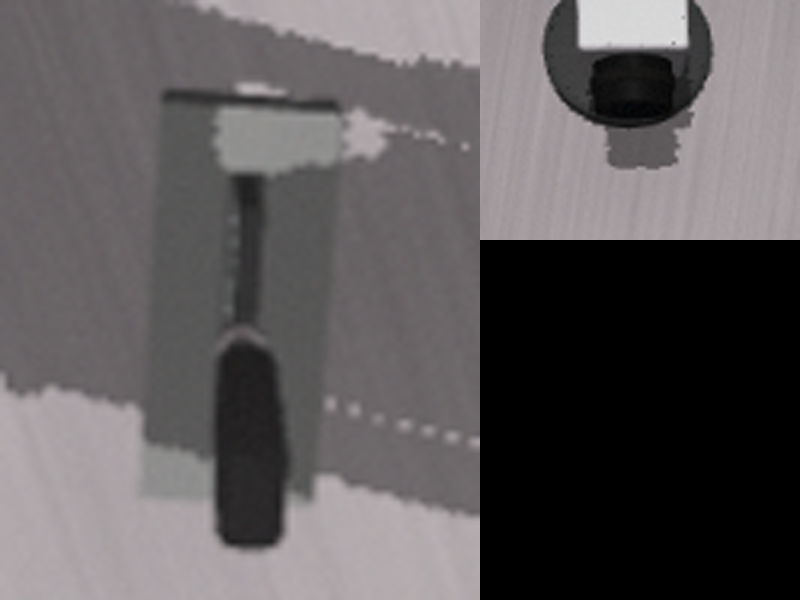

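Run:
```python
from station import *
from h import *
o=down(np.radians(9.2));x,y=.5668,.0226
command_gripper(.55)
move_ptp([x,y,.22],o)
move_straight([x,y,.140],v=.1,attitude=o)
print(read_tool_pos(),read_ft_force())
command_gripper(0.0)
g=np.array(read_tool_pos());print(g,read_grip_width(),read_ft_force())
move_straight([x,y,.25],v=.1)
dwell(.4);print("lift",read_grip_width(),read_ft_force(),read_t())
px,py=.638,-.187
move_straight([px,py,.25],v=.15)
dwell(.2)
s=snapshot("scene");cv2.imwrite("pics/e.png",cv2.resize(s["frame"][130:350,150:400,::-1],(750,600),interpolation=2))
move_straight([px,py,.04],v=.1)
move_straight([px,py,g[2]-.125+.001],v=.03);dwell(.3)
print(read_tool_pos(),read_ft_force(),read_torque(),read_t())
```

```text
[0.56717327 0.02260277 0.14078703] [0.34445116 1.13473268 0.57208508]
[0.56677617 0.02259179 0.14001076] 0.10177186238506221 [ 0.10070332 -0.45663331  1.35819857]
lift 0.10322339474174203 [ 0.85711289  0.27729332 -3.20409415] 7.725
[ 0.63807477 -0.18699883  0.0161593 ] [ 0.8728637   0.56771659 -3.4218733 ] [-0.03319407 -0.1273442  -0.02594415] 13.1
```

View pics/e.png

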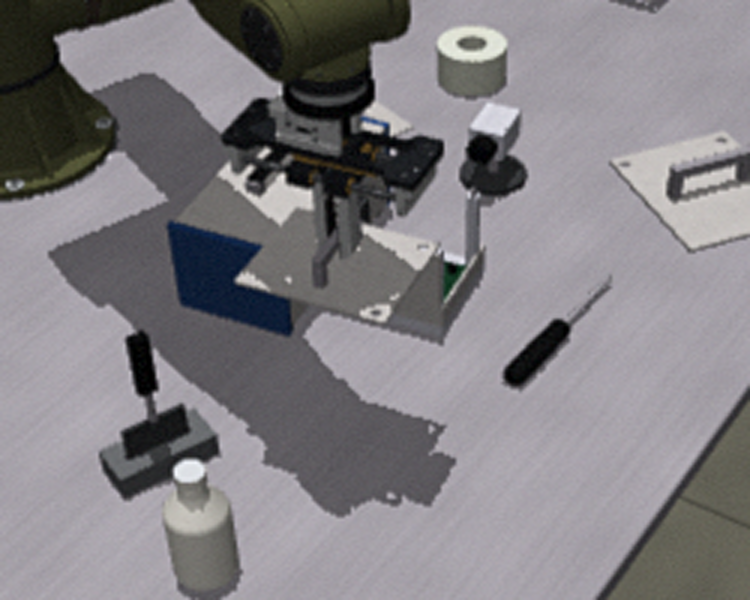

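The picture shows the cover held level and clear of the bay, whose floor is now open; the bystanders are undisturbed. Wrist force at the lowered pose is still the full weight, so the plate is just off the bench. I'll lower to contact and release.

Run:
```python
from station import *
from h import *
import pickle
p=np.array([.638,-.187,.0160])
while read_ft_force()[2]<-1 and p[2]>.0125:
    p[2]-=.0005;move_straight(p.tolist(),v=.02);dwell(.05)
print(p,read_ft_force(),read_tool_pos())
command_gripper(.5);dwell(.4)
print(read_grip_width(),read_ft_force())
move_straight([.638,-.187,.12],v=.1)
s={}
# look at bay from +x side / above
move_ptp([.58,-.0,.34],down(np.radians(9.2)))
dwell(.2);s["b1"]=dict(snapshot("wrist"),fish=1)
j=inverse_kinematics([.62,.03,.36],down(np.radians(99.2)));j2=inverse_kinematics([.62,.03,.36],down(np.radians(-80.8)))
print(j,j2)
pickle.dump(s,open("s2.pkl","wb"))
f=s["b1"]["frame"][0:300,100:500,::-1]
cv2.imwrite("pics/f.png",cv2.resize(f,(800,600),interpolation=cv2.INTER_CUBIC));print(read_t())
```

```text
[ 0.638  -0.187   0.0145] [-4.52008408  2.57927336  6.2257707 ] [ 0.63807992 -0.18703183  0.01506378]
0.5001395386872656 [0.40437971 0.42985204 0.41829643]
[-1.06481056e-02  4.14340975e-01  1.01827263e+00 -4.44089210e-16
  1.70897905e+00 -1.74201472e+00] [-0.01064811  0.41434097  1.01827263  0.          1.70897905  1.39957793]
17.7333
```

View pics/f.png

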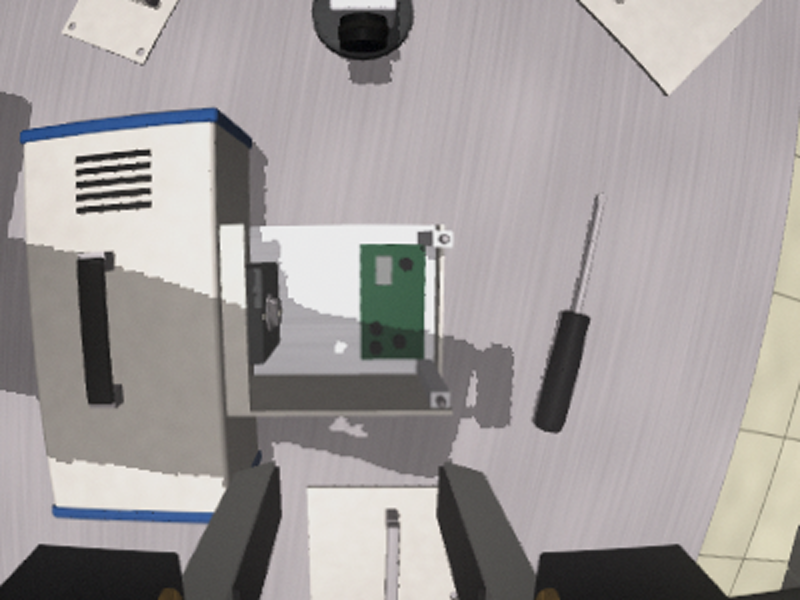

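The cover is set down and let go (at the lower edge of the view). The bay is open, with the bolt at crop px (273,312), the clamp block spanning rows 263–363 and the lens at (363,48).

Run:
```python
import pickle;from h import *
s=pickle.load(open("s2.pkl","rb"))["b1"]
def U(n,u,v,z,a=9.2,o=(.577,.0237)):
    p=onz(s,u/2+100,v/2,z);c,w=np.cos(np.radians(a)),np.sin(np.radians(a));d=p[:2]-o
    print(n,np.round(p[:2],4),"unit",np.round([c*d[0]+w*d[1],-w*d[0]+c*d[1]],4))
U("bolt face",279,312,.075);U("bolt mid",273,312,.075)
U("pin+",444,239,.137);U("pin-",440,400,.137)
U("blk top -",253,364,.1);U("blk top +",247,263,.1);U("blk top+ face",277,263,.1);U("blk top -face",267,364,.1)
U("lens front top",363,12,.09);U("cam top L",330,9,.097);U("cam top R",396,9,.097);U("lens tip",363,46,.075)
U("lens L",340,42,.075);U("lens R",388,42,.075)
U("box fr +",216,109,.135);U("box fr -",213,521,.135)
U("foot L",313,18,.004);U("foot R",412,18,.004)
f=s["frame"][120:190,215:285,::-1];g=s["frame"][0:50,240:320,::-1]
cv2.imwrite("pics/g.png",np.hstack([cv2.resize(f,(400,400),interpolation=2),cv2.copyMakeBorder(cv2.resize(g,(400,250),interpolation=2),0,150,0,0,0)]))
```

```text
bolt face [0.5228 0.0136] unit [-0.0551 -0.0013]
bolt mid [0.5187 0.013 ] unit [-0.0593 -0.0013]
pin+ [0.618  0.0802] unit [0.0495 0.0492]
pin- [ 0.6332 -0.0156] unit [ 0.0492 -0.0478]
blk top - [ 0.5129 -0.0198] unit [-0.0702 -0.0327]
blk top + [0.5002 0.0457] unit [-0.0723  0.034 ]
blk top+ face [0.5196 0.0484] unit [-0.0527  0.0336]
blk top -face [ 0.5222 -0.0184] unit [-0.0609 -0.0328]
lens front top [0.5471 0.2254] unit [0.0027 0.2039]
cam top L [0.526  0.2219] unit [-0.0187  0.2038]
cam top R [0.5682 0.2287] unit [0.0241 0.2038]
lens tip [0.5504 0.2053] unit [0.0028 0.1835]
lens L [0.5346 0.2059] unit [-0.0128  0.1866]
lens R [0.5666 0.2111] unit [0.0197 0.1867]
box fr + [0.4732 0.1377] unit [-0.0842  0.1292]
box fr - [ 0.5026 -0.1207] unit [-0.0965 -0.1306]
foot L [0.5045 0.2447] unit [-0.0362  0.2297]
foot R [0.5817 0.2573] unit [0.042  0.2298]
```

View pics/g.png

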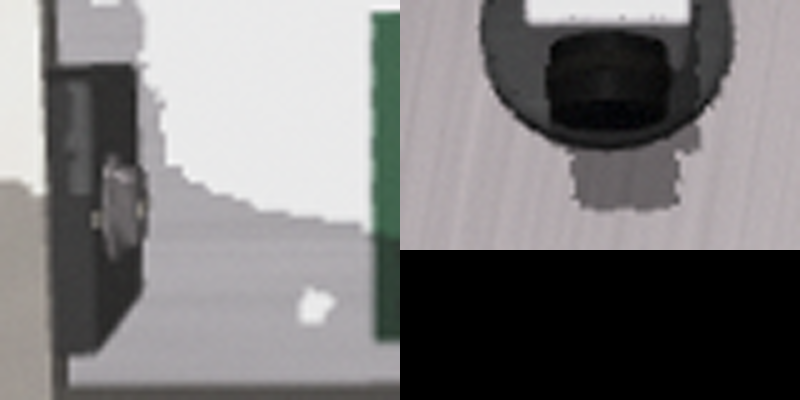

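The bolt (stripe) is at unit (-0.055, -0.001) and the lens axis at unit x = +0.0027. Both fit the given ranges, and the pins check to within 1 mm. Now I'll take the mirror.

Run:
```python
from station import *
from h import *
import pickle
m=pickle.load(open("s1.pkl","rb"))["m"]
a=np.radians(-20.2);jx=np.array([np.cos(a),np.sin(a)]);jy=np.array([-jx[1],jx[0]])
S=np.array([.5203,-.3294])
H=onz(m,409.5*.7,319*.7,.192)[:2];H2=onz(m,409*.7,272*.7,.112)[:2]
print("top",(H-S)@jx,(H-S)@jy,"low",(H2-S)@jx,(H2-S)@jy)
off=np.clip(((H-S)@jx)/2,-.003,.003)
p=S+jx*off;o=down(a)
command_gripper(.5)
move_straight([.58,0,.38],v=.15)
move_ptp([p[0],p[1],.24],o)
move_straight([p[0],p[1],.138],v=.1,attitude=o);dwell(.2)
f0=np.array(read_ft_force());print(f0)
s=dict(snapshot("wrist"),fish=1);pickle.dump(s,open("s3.pkl","wb"))
command_gripper(0.);print(read_grip_width(),np.array(read_ft_force())-f0,read_torque(),read_tool_pos())
move_straight([p[0],p[1],.30],v=.08);dwell(.3)
print(read_grip_width(),np.array(read_ft_force()),read_torque())
s=dict(snapshot("wrist"),fish=1);pickle.dump(s,open("s4.pkl","wb"))
c=snapshot("scene");pickle.dump(c,open("s4s.pkl","wb"))
cv2.imwrite("pics/h.png",np.hstack([cv2.resize(s["frame"][:,80:480,::-1],(400,420)),cv2.resize(c["frame"][190:330,140:273,::-1],(399,420),interpolation=2)]));print(read_t())
```

```text
top -0.0016131755161292126 -0.007733243888797337 low -0.0010516360170481536 0.009740993466526723
[-0.19735609  0.15640799 -0.07382863]
0.12896666741562357 [-2.62100576  1.88175532  1.97878437] [ 0.31856896  0.86523943 -0.05935199] [ 0.51923219 -0.32899415  0.13797691]
0.12376635091705848 [-0.17121746  0.48226184 -0.87083535] [-0.01240976 -0.05993432 -0.00162465]
24.35
```

View pics/h.png

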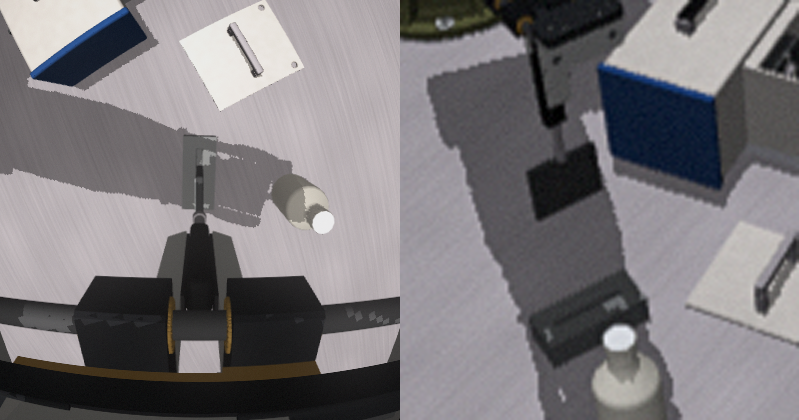

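The mirror is lifted clear of the block, with its dark back towards the scene camera and the handle between the pads. The head's corners are at about (527,170), (598,143), (604,187) and (540,221), and I'll compare them with an upright mirror's predicted corners. Then I'll move it above the bay.

```bash
cat > k.py <<'E'
from h import *
def corners(axis,yaw,zb,back=True):
    n=np.array([np.cos(yaw),np.sin(yaw)]);y=np.array([-n[1],n[0]])
    return [np.r_[axis+sy*.033*y+n*(-.003 if back else .003),zb+dz] for sy,dz in((-1,.06),(1,.06),(1,0),(-1,0))]
E
python3 - <<'E'
from station import *
from k import *
import pickle
c=pickle.load(open("s4s.pkl","rb"))
P=[proj(c,q) for q in corners(np.array([.5192,-.3290]),np.radians(159.8),.174)]
print("pred",[np.round([400+(u-140)*3,(v-190)*3],0).tolist() for u,v in P])
print(read_tool_pos(),Ro.from_rotvec(read_eef_rot()).as_matrix().round(4).tolist())
a=np.radians(144.2-180);o=down(a);A=[.5827,.0209]
print(inverse_kinematics([*A,.171],o))
move_straight([.519,-.329,.34],v=.1)
move_ptp([*A,.34],o);dwell(.5)
print(read_tool_pos(),read_t())
s=snapshot("scene");t=snapshot("top");pickle.dump((s,t),open("s5.pkl","wb"))
P=np.array([proj(s,q) for q in corners(np.array(A),np.radians(144.2),.34-.126)])
x0,y0=P.min(0).astype(int)-25;x1,y1=P.max(0).astype(int)+25
print(x0,y0,np.round((P-[x0,y0])*8).tolist())
cv2.imwrite("pics/i.png",cv2.resize(s["frame"][y0:y1,x0:x1,::-1],None,fx=8,fy=8,interpolation=2)[:600,:800])
E
```

```text
pred [[598.0, 139.0], [531.0, 171.0], [541.0, 219.0], [606.0, 187.0]]
[ 0.51953776 -0.32910551  0.29998244] [[-0.0, 0.3453, 0.9385], [0.0, 0.9385, -0.3453], [-1.0, -0.0, -0.0]]
[-2.69598385e-02  4.01920549e-01  1.46561034e+00 -4.44089210e-16
  1.27406176e+00  5.97868034e-01]
[0.58271569 0.02078131 0.33999926] 26.7333
252 141 [[373.0, 207.0], [204.0, 248.0], [208.0, 377.0], [372.0, 336.0]]
```

View pics/i.png

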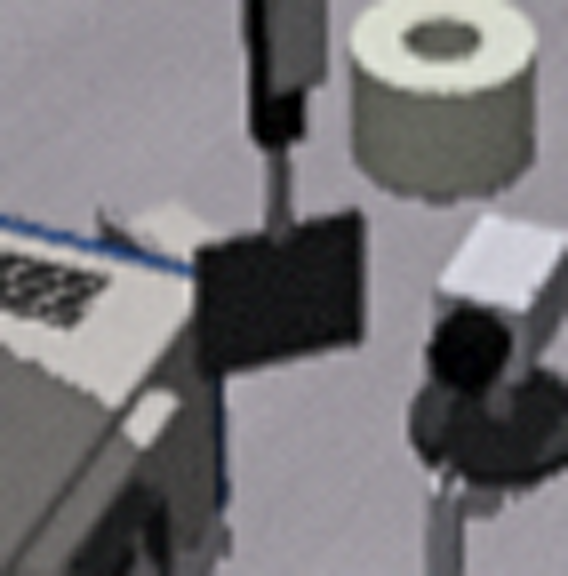

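The observed head corners sit about 1 px (3 mm or less) left of the prediction, with about 1.5° of lean. Both are well inside tolerance, and the glass faces the box and camera side. I'll lower it into the bay.

Run:
```python
from station import *
from k import *
import pickle
a=np.radians(144.2-180);o=down(a);A=[.5827,.0209]
f0=np.array(read_ft_force())
move_straight([*A,.22],v=.1,attitude=o)
move_straight([*A,.171],v=.05,attitude=o);dwell(.6)
print(np.array(read_ft_force())-f0,read_tool_pos(),read_grip_width(),read_t())
s=snapshot("scene");t=snapshot("top");w=dict(snapshot("wrist"),fish=1);pickle.dump((s,t,w),open("s6.pkl","wb"))
g=np.array([.5799,.0229,.075])
for n,q in(("glass",g),("lens",[.5504,.2053,.075]),("pin+",[.618,.0802,.137]),("pin-",[.6336,-.0157,.137])):print(n,np.round((proj(s,q)-[240,160])*5),np.round(proj(w,q)-[100,0]))
print(np.round((np.array([proj(s,q) for q in corners(np.array(A),np.radians(144.2),.045)])-[240,160])*5).tolist())
cv2.imwrite("pics/j.png",np.hstack([cv2.resize(s["frame"][160:260,240:320,::-1],(400,500),interpolation=2),cv2.copyMakeBorder(w["frame"][:,100:500,::-1],0,80,0,0,0)]))
```

```text
[-0.66614046  0.07289584  0.85120547] [0.58270473 0.02088739 0.17099033] 0.12860019054245883 29.9167
glass [240. 294.] [176. 205.]
lens [349. 129.] [30. 64.]
pin+ [339. 191.] [170. 128.]
pin- [279. 285.] [268. 228.]
[[292.0, 252.0], [194.0, 277.0], [196.0, 347.0], [291.0, 322.0]]
```

View pics/j.png

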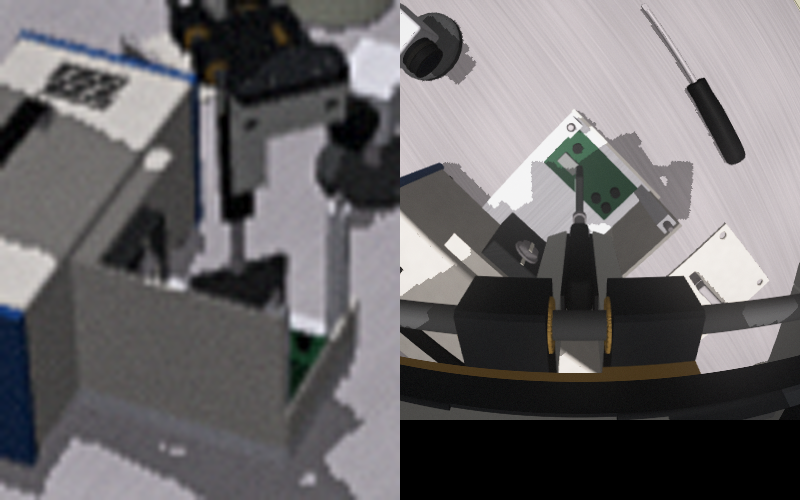

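The mirror is in the bay. In the wrist view the stem sits on the tool-plane column (578 against 579), so it isn't leaning. The bolt and lens are both on the glass side, and the visible head corners are within about 1 px of prediction. Last steady and contact check before handing in.

Run:
```python
from station import *
import numpy as np
F=[];T=[];W=[];Q=[]
for i in range(20):
    dwell(.05);F.append(read_ft_force());T.append(read_torque());W.append(read_grip_width());Q.append(read_joint_velocities())
print(np.mean(F,0),np.std(F,0),np.mean(T,0),np.mean(W),np.std(W),np.abs(Q).max(),read_t())
if abs(np.mean(F,0)[2]+.98)<.6 and np.hypot(*np.mean(F,0)[:2])<.8:
    close_job();print("closed")
```

```text
[-0.13359439  0.05301538 -1.0597971 ] [0.53404069 0.59008864 0.43086232] [-0.03172836 -0.03622593 -0.00961869] 0.1265683362921952 0.0023020941057813916 0.002757098468447154 31.0667
the job is handed in; nothing more can be done
closed
```

I lifted the middle-sized cover off its pins, set it flat on the bench and let go. I then took the mirror out of its block, lowered it into the open bay and handed the job in at about 31 s, still holding it. The job reports no verdict, so the result is unconfirmed beyond my own checks.

**Cover:** I lowered it until it touched the bench, then opened the gripper. The next picture showed it lying beside the bay, clear of the sealer.

**Mirror position:** My target was the glass centre 2.7 mm out from the sealer's origin, on the measured lens axis. That is 1.2 mm off the bay's middle, straight in front of the bolt, and 75 mm high. The tool ended within 0.1 mm of its commanded pose. The glass was commanded at 45° to both axes, facing the bolt and the lens.

**Final readings:**
- **Contact:** the mean wrist force was -1.06 N vertical and about 0.15 N sideways. That is just the mirror's weight, so it was not touching the sealer.
- **Steadiness:** the arm was still, with no joint moving faster than 0.003 rad/s.

**Disagreements:**
- The scene camera put the mirror about 1 px (up to 3 mm) to the left of my prediction, with about 1.5° of lean. The wrist view showed no lean. I left it, as it is well inside the 12 mm and 7° limits.
- The whole reflection could not be viewed directly. The position and angle above rest on measured geometry, not on seeing the stripe in the glass.

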